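# Find the weak spring mount with a penetration gauge

### The job

One of the two sprung instrument mounts on the sloping test desk has gone weak. With the standing pin gauge, test them where they lie on the desk, the left one first (as seen from the robot) and then the right one: press the gauge square onto the middle of the button until its foot sits on the mount, hold it still for a second, and read how far the pin sinks in. Then pack for return, in the tray, the gauge standing upright on its foot and the mount into which the pin sank deeper, lying flat with its button up; set them down without dropping them, leave the good mount in its place on the desk and leave the beaker and the tape roll alone.

Things in the scene. Friction and masses are not known exactly. Their poses are not given: they have to be found in the camera images.
- gauge_center (a point): Centre (on the axis, 62.5 mm above the foot's underside) of a pin gauge, 125 mm tall, 0.6 kg, standing on its round foot; z up the axis, away from the pin. Heights above the underside: steel foot 50 mm across to 16 mm, white barrel 36 mm across to 55, steel collar 52 mm across to 61, black ribbed grip 38 mm across to 121. Hold it by the grip, fingers along the axis.
- gauge: The gauge again, its origin on the axis at the underside of the foot, axes as above.
- gauge_pin (a joint): How far the sprung pin (8 mm across) stands out below the foot, m: 0 = flush (its weight pushes it in when it stands on a flat surface), 0.020 = fully out in the air. Spring 240 N/m, 4.8 N when flush. With the foot flat on a mount this is how far the pin sinks in: about 4 mm good, 13 mm weak. A dark pointer on the barrel's -x side moves with it.
- mount_a_center (a point): Centre (18 mm under the top face) of one of two outwardly equal sprung mounts: plain aluminium block 80 x 52 x 36 mm (x, y, z), 0.25 kg, with a round black sprung button 30 mm across, flush in the middle of its top face. z is square out of the top face, x runs up the desk's slope. Which of the two is weak, and which lies left, is not told.
- mount_b_center (a point): The other mount, same size, shape and axes.
- mount_a: Mount a again, its origin at the middle of the block's underside (36 mm under the top face), axes as above.
- mount_b: Mount b again, its origin at the middle of the block's underside, axes as above.
- desk: Fixed grey sloping desk, 136 mm up the slope x 236 mm wide, 105 mm high at the back; origin at the middle of its underside, x away from its front, y to its left. The board rises along +x at 25 degrees, its face looking up and back to the robot; the mounts lie on it side by side, 110 to 130 mm between centres, against a 12 mm high metal ledge at the lower edge.
- tray_in (a point): Fixed grey open tray, inside 156 x 226 mm (x, y), walls 5 mm thick; the point is the middle of its inner floor, which is 5 mm over the bench; the rim is 32 mm over the bench. z up, y along its long side.
- beaker_100: Bystander: small glass beaker, 56 mm across, 70 mm high, standing behind the tray; origin at the middle of its underside.
- tape_roll: Bystander: roll of tape lying flat, 100 mm across, 25 mm high, to the left of the desk; origin at the middle of its underside.
Not all that is in view belongs to the job. Leave any green or orange look-alike of the mount_a alone.

How it is judged (in metres and radians):
On the way, in this order (a step that is already met when the one before it is completed fails the run):
1. the gauge is pressed square onto the left mount's button, its foot on the mount, the mount on the desk (((y of mount_a_center in the frame of desk above 0.02 m and x of gauge_center in the frame of mount_a_center between -0.01 and 0.01 m and y of gauge_center in the frame of mount_a_center between -0.01 and 0.01 m and z of gauge_center in the frame of mount_a_center between 0.07 and 0.0835 m and angle between the z axis of gauge_center and the z axis of mount_a_center, either way round below 0.17 rad and angle between mount_a_center's own z axis and vertical above 0.3 rad) or (y of mount_b_center in the frame of desk above 0.02 m and x of gauge_center in the frame of mount_b_center between -0.01 and 0.01 m and y of gauge_center in the frame of mount_b_center between -0.01 and 0.01 m and z of gauge_center in the frame of mount_b_center between 0.07 and 0.0835 m and angle between the z axis of gauge_center and the z axis of mount_b_center, either way round below 0.17 rad and angle between mount_b_center's own z axis and vertical above 0.3 rad))), for 0.3 s.
2. the gauge is pressed square onto the right mount's button, its foot on the mount, the mount on the desk (((y of mount_a_center in the frame of desk below -0.02 m and x of gauge_center in the frame of mount_a_center between -0.01 and 0.01 m and y of gauge_center in the frame of mount_a_center between -0.01 and 0.01 m and z of gauge_center in the frame of mount_a_center between 0.07 and 0.0835 m and angle between the z axis of gauge_center and the z axis of mount_a_center, either way round below 0.17 rad and angle between mount_a_center's own z axis and vertical above 0.3 rad) or (y of mount_b_center in the frame of desk below -0.02 m and x of gauge_center in the frame of mount_b_center between -0.01 and 0.01 m and y of gauge_center in the frame of mount_b_center between -0.01 and 0.01 m and z of gauge_center in the frame of mount_b_center between 0.07 and 0.0835 m and angle between the z axis of gauge_center and the z axis of mount_b_center, either way round below 0.17 rad and angle between mount_b_center's own z axis and vertical above 0.3 rad))), for 0.3 s.
At the end, for the whole second after the job is handed in: The gauge stands upright (within 7 degrees) on its foot on the tray's floor and the weak mount lies flat (within 7 degrees), button up, on the tray's floor, both with their centres inside the tray walls; the good mount is still in its place on the desk (moved less than 20 mm); all are at rest (x of gauge_center in the frame of tray_in between -0.075 and 0.075 m and y of gauge_center in the frame of tray_in between -0.11 and 0.11 m and z of gauge_center in the frame of tray_in below 0.0685 m and angle between each of gauge_center, mount_a_center's own z axis and vertical below 0.12 rad and x of mount_a_center in the frame of tray_in between -0.075 and 0.075 m and y of mount_a_center in the frame of tray_in between -0.11 and 0.11 m and z of mount_a_center in the frame of tray_in below 0.024 m and linear speed of each of gauge, mount_a, mount_b below 0.02 m/s and distance of mount_b_center from where it was at the start of the episode below 0.02 m and angle between mount_b_center's own z axis and vertical above 0.3 rad); the robot touches nothing.
It fails at once if the gauge is dropped or thrown (falls free at more than 0.6 m/s) (contact force between the fingers and gauge below 0.05 N and linear speed of gauge above 0.6 m/s).
It fails at once if a mount is dropped or thrown (moves free at more than 0.6 m/s) ((contact force between the fingers and mount_a below 0.05 N and linear speed of mount_a above 0.6 m/s) or (contact force between the fingers and mount_b below 0.05 N and linear speed of mount_b above 0.6 m/s)).
It fails at once if the good mount is shifted by more than 40 mm (distance of mount_b_center from where it was at the start of the episode above 0.04 m).
It fails at once if the beaker or the tape roll is moved by more than 30 mm (distance of any of beaker_100, tape_roll from where it was at the start of the episode above 0.03 m).
It also fails if it takes over 64 s, if anything falls off the work surface, if the arm or the gripper's body presses on something with over 40 N, if the wrist force passes 120 N, or if a joint passes its speed limit or range.

### The arm

A 7-joint arm with a two-finger parallel gripper is mounted at the origin on a cart in front of the work surface, level with it; the furniture and walls round the work are solid. World frame = base frame: x ahead of the robot, y to its left, z up, the work surface at z = 0. Lengths are in m, angles in degrees, forces in N, time in s.
With the tool pointing down it reaches from about 0.425 to 0.875 m from the base axis. Payload 4.7 kg.
Tool frame: the origin (TCP) lies between the finger pads; the fingertips stand 22 mm ahead of it and the grasp point (between the pads) lies 3 mm ahead of it; y points along the fingers, z is the direction in which the jaws open and shut, and the axes are right-handed (so a half turn about y gives the same grasp; the last joint's range is limited). The gripper opens to 87 mm and grips with 3 to 60 N. Pads are 19 mm wide; open, the fingers measure 117 mm over their backs; the gripper's body (75 mm by 190 mm) begins 51 mm behind the grasp point.
Start: joints at [65.667, 18.392, -4.016, 83.108, 1.295, 78.541, -3.26], TCP at [0.276, -0.588, 0.245] pointing down, gripper open.
Joint ranges: [-163.93, 163.93], [-17.29, 119.83], [-79.2, 71.16], [3.27, 140.29], [-89.18, 269.18], [5.43, 117.66], [-154.24, 154.24]. Speed limits (degrees/s): [147.25, 147.25, 180, 180, 180, 180, 180].

### API

Orientations are given as [roll, pitch, yaw] about the fixed x, y, z axes, in that order (R = Rz(yaw) Ry(pitch) Rx(roll)).
In Python, from station import ctrl gives the robot as it stands.
- The arm moves only by the tool drive_tool, never from a script. Its argument "targets" is a list of rows, each a list of 5 numbers: the closure, from 0 (fully open) to 1 (shut), then the shift along the tool's x, y, z in mm, then the turn about the tool's y in rad. A call has 1 to 20 rows; each row is the pose to reach, as a shift and turn from the pose measured when the call began, along the tool's axes at that moment; what a row does not reach only later rows make up. A row lasts 1/12 s, in which the tool goes at most 41.7 mm and 7.16 degrees, less where a joint would pass 70% of its speed; a pose out of reach is approached as far as the arm can. A call with a gripper value outside its range is refused whole. The fingers move at their own pace and stop on an object; "squeeze" is the grip in N (left out, the last holds). Time passes only in rows, so rows that repeat a pose let the fingers close. It gives the time, the measured TCP pose, the force and the opening at its end, in the units of the state.
- ctrl.get_state(): the state, without advancing time (a new reading comes with each control period).
- ctrl.get_image(name): name is "side" or "top"; returns a dict with "img" (400x640x3 uint8, red, green, blue), "fx", "fy", "cx", "cy" (pixels), "T" (4x4, takes a point from camera to world coordinates). Camera axes: x right, y up, looking along -z (the intrinsics and any distortion apply to the point x, -y, -z); pixel columns grow to the right and rows downward; lengths in m; the calibration is good to about 2 mm. A picture is of the moment at which its call begins. There is no depth.
- ctrl.hand_in(): hands the job in, once; it reports no verdict.
The state is a dict: "time_s": time; "q": joint angles; "joint_velocities": joint speeds; "tau": joint torques, N m; "eef_pos": TCP position; "tcp_rot": TCP orientation; "force": force on the tool from outside, world axes, zero at the start; "ft_torque": the same for the moment, N m; "gripper_width": finger opening in m.
Only numpy, scipy, OpenCV 4.12 (cv2) and the standard library are available. Lean on these libraries where they do the work, as an engineer would, in place of code of your own. Each camera call takes 0.05 s, during which the arm holds its last target. There are 200 camera calls.

## Working session

There is one attempt and no reset: what is moved stays moved. The work goes in short steps, Python scripts to look and compute and a tool call to move; the robot and the scene stay as the last step left them, time stands still between calls to the robot, and variables do not carry over. Pictures are saved under pics/ and viewed, about 8 in all and at most 12, crops included, and the job is handed in when it is done.

Besides the shell and the picture viewer there is one more tool, called as name([rows], argument=value, ...), one row to a line, values as JSON. drive_tool: Moves the arm, as the interface text tells. Its arguments: {"type":"object","properties":{"targets":{"type":"array"},"squeeze":{"type":"number"}},"required":["targets"]}

```bash
ls; mkdir -p pics; cat > h.py <<'E'
import numpy as np, cv2
from station import ctrl
from scipy.spatial.transform import Rotation as R
def shot(n,f=None):
    d=ctrl.get_image(n)
    if f: cv2.imwrite('pics/'+f,d['img'][:,:,::-1])
    return d
def ray(d,u,v):
    k=np.array([(u-d['cx'])/d['fx'],-(v-d['cy'])/d['fy'],-1.0])
    T=np.array(d['T']); r=T[:3,:3]@k
    return T[:3,3],r/np.linalg.norm(r)
def onz(d,u,v,z):
    o,r=ray(d,u,v); return o+r*(z-o[2])/r[2]
def proj(d,p):
    T=np.array(d['T']); c=T[:3,:3].T@(np.array(p)-T[:3,3])
    return d['cx']+d['fx']*c[0]/-c[2], d['cy']+d['fy']*-c[1]/-c[2]
def meet(d1,p1,d2,p2):
    a,r=ray(d1,*p1); b,s=ray(d2,*p2)
    t=np.linalg.lstsq(np.c_[r,-s],b-a,rcond=None)[0]
    p,q=a+r*t[0],b+s*t[1]; return (p+q)/2,np.linalg.norm(p-q)
E
python3 - <<'E'
from h import *
for n in('top','side'):
    d=shot(n,n+'0.png'); print({k:(np.round(v,3).tolist() if k=='T' else v) for k,v in d.items() if k!='img'})
s=ctrl.get_state(); print(s)
E
```

```text
pics
{'fx': 360.8948770700566, 'fy': 360.8948770700566, 'cx': 318.07998625165453, 'cy': 195.15367006244426, 'T': [[0.012, 0.997, -0.07, 0.515], [-1.0, 0.014, 0.026, 0.07], [0.027, 0.07, 0.997, 0.969], [0.0, 0.0, 0.0, 1.0]]}
{'fx': 481.9667032241435, 'fy': 481.9667032241435, 'cx': 320.01757871446836, 'cy': 207.12866221533827, 'T': [[0.25, 0.849, -0.466, -0.085], [-0.968, 0.217, -0.124, -0.116], [-0.004, 0.483, 0.876, 1.332], [0.0, 0.0, 0.0, 1.0]]}
{'time_s': 0.1, 'q': array([65.6655364 , 18.43600335, -4.01681366, 83.16823491,  1.29575233,
       78.54046323, -3.25914137]), 'joint_velocities': array([ 0.02453787, -0.00696028,  0.06799468, -0.04808962, -0.06417971,
        0.07466502, -0.02790522]), 'tau': array([-1.75020864e-04, -4.92572808e+01, -4.05763322e-01, -3.13395739e+01,
       -6.41401322e-02,  3.94986395e-02,  4.73113585e-05]), 'eef_pos': array([ 0.27593544, -0.58801732,  0.2435547 ]), 'tcp_rot': array([-9.00994220e+01, -5.76811848e-03, -1.54853704e+02]), 'force': array([ 0.11180374, -0.74055519,  0.94257125]), 'ft_torque': array([-0.04515777,  0.01558702,  0.0072895 ]), 'gripper_width': 0.08729982017708929}
```

View pics/top0.png

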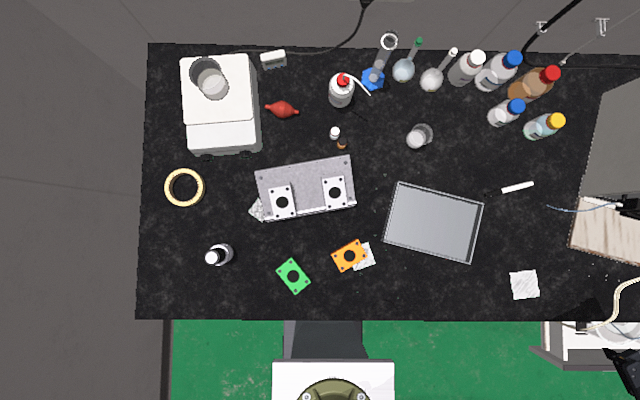

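View pics/side0.png

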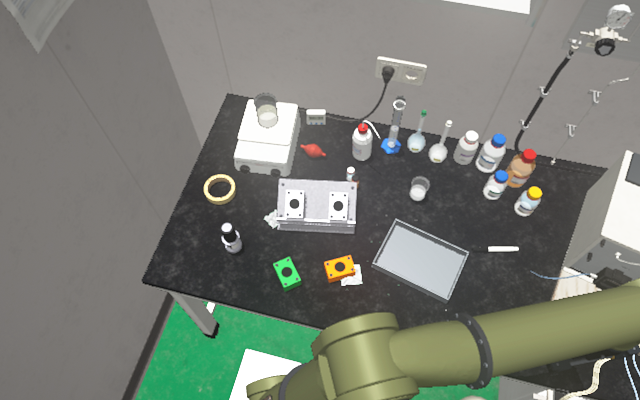

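```bash
python3 - <<'E'
from h import *
t=shot('top');s=shot('side')
def c(d,x,y,w=50,h=45):
    return cv2.resize(d['img'][y-h:y+h,x-w:x+w,::-1],(400,360),interpolation=cv2.INTER_CUBIC)
cv2.imwrite('pics/c1.png',np.vstack([np.hstack([c(t,218,254,30,27),c(s,232,240,30,27)])]))
def blobs(d,x0,y0,x1,y1,thr=60):
    g=cv2.cvtColor(d['img'],cv2.COLOR_RGB2GRAY)[y0:y1,x0:x1]
    n,l,st,ce=cv2.connectedComponentsWithStats((g<thr).astype(np.uint8))
    return [(ce[i]+[x0,y0],st[i,4]) for i in range(1,n) if 40<st[i,4]<400]
bt=sorted([b for b in blobs(t,262,172,350,216)],key=lambda b:b[0][0]);bs=sorted([b for b in blobs(s,283,190,352,222)],key=lambda b:b[0][0])
print(bt,bs)
P=[]
if len(bt)==len(bs)==2:
    for a,b in zip(bt,bs):
        p,e=meet(t,a[0],s,b[0]);P.append(p);print('button',p.round(4),'gap',round(e,4))
    v=P[0]-P[1];print('sep',np.linalg.norm(v),'yaw',np.degrees(np.arctan2(-v[0],v[1])))
# tray rim corners: bright rim
for d,n in((t,'top'),(s,'side')):
    pts={'top':[(398,183),(484,205),(470,263),(383,240)],'side':[(391,222),(468,251),(449,299),(373,263)]}[n]
    q=np.array([onz(d,*p,0.032) for p in pts]);print(n,'tray',q.round(3).tolist(),q.mean(0).round(3))
E
```

```text
[(array([281.7311828 , 201.65591398]), np.int32(93)), (array([334.21243523, 212.68393782]), np.int32(193)), (array([334.26086957, 192.13043478]), np.int32(92))] []
top tray [[0.616, -0.164, 0.032], [0.561, -0.391, 0.032], [0.41, -0.351, 0.032], [0.467, -0.124, 0.032]] [ 0.513 -0.258  0.032]
side tray [[0.61, -0.152, 0.032], [0.572, -0.388, 0.032], [0.413, -0.352, 0.032], [0.466, -0.126, 0.032]] [ 0.515 -0.255  0.032]
```

View pics/c1.png

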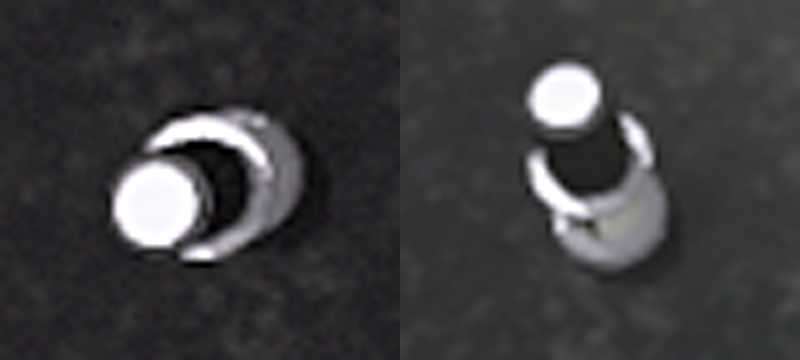

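Top view: gauge white cap at (211,258), mounts' buttons at (282,202) and (334,192), tray centred near (433,223), tape (184,187), beaker (420,136). The side crop shows the cap at (227,227) with the foot below it and the dark pointer at about (230,247). The candidates for the mounts are the white pair on the desk at (282,202) and (334,192), the green plate (293,276) and the orange plate (350,255). Only the white pair lies on the sloping desk against the ledge, so those are the mounts; one enlarged crop will confirm it.

```bash
python3 - <<'E'
from h import *
t=shot('top');s=shot('side')
def c(d,x,y,w,h):
    return cv2.resize(d['img'][y-h:y+h,x-w:x+w,::-1],(400,360),interpolation=cv2.INTER_CUBIC)
cv2.imwrite('pics/c2.png',np.hstack([c(t,305,205,60,54),c(s,317,208,50,45)]))
def cen(d,x,y,thr,inv=True,r=8):
    g=cv2.cvtColor(d['img'],cv2.COLOR_RGB2GRAY)[y-r:y+r+1,x-r:x+r+1]
    m=((g<thr) if inv else (g>thr)).astype(np.uint8)
    n,l,st,ce=cv2.connectedComponentsWithStats(m); i=min(range(1,n),key=lambda i:np.hypot(*(ce[i]-r))+(50 if st[i,4]<20 else 0))
    return ce[i]+[x-r,y-r],st[i,4]
P=[]
for a,b in(((282,202),(295,204)),((334,192),(338,206))):
    A=cen(t,*a,80);B=cen(s,*b,80);p,e=meet(t,A[0],s,B[0]);P.append(p);print(A,B,p.round(4),round(e,4))
v=P[0]-P[1];print('sep',np.linalg.norm(v),'yaw',np.degrees(np.arctan2(-v[0],v[1])),v)
A=cen(t,211,258,215,False,10);B=cen(s,227,227,200,False,8)
p,e=meet(t,A[0],s,B[0]);print('cap',A,B,p.round(4),e)
st=ctrl.get_state();print(st['time_s'])
rt=R.from_euler('xyz',st['tcp_rot'],degrees=True).as_matrix();print(rt.round(3))
E
```

```text
(array([281.73, 201.83]), np.int32(100)) (array([293.41176471, 204.70588235]), np.int32(17)) [0.5583 0.1351 0.1024] 0.0019
(array([334.35051546, 192.20618557]), np.int32(97)) (array([335.        , 205.88888889]), np.int32(9)) [0.5813 0.0126 0.111 ] 0.0084
sep 0.12496181190785008 yaw 10.623297948790189 [-0.02298142  0.12252455 -0.00866276]
cap (array([210.87155963, 257.44954128]), np.int32(109)) (array([226.30882353, 227.01470588]), np.int32(68)) [0.4279 0.291  0.1322] 0.0007595648191889962
0.3
[[-0.905 -0.     0.425]
 [-0.425  0.001 -0.905]
 [ 0.    -1.    -0.001]]
```

View pics/c2.png

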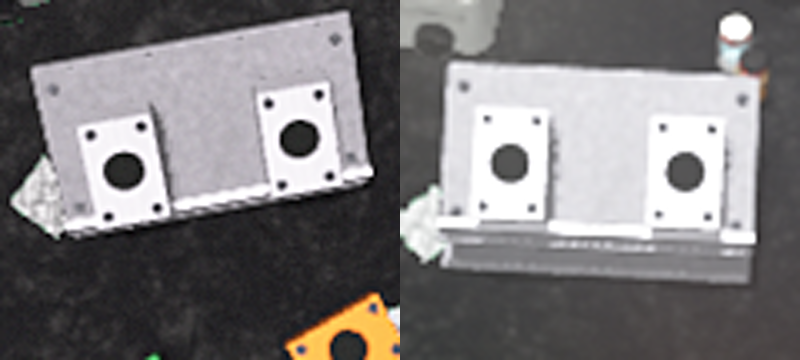

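```bash
cat >> h.py <<'E'
def cen(d,x,y,thr,inv=True,r=8):
    g=cv2.cvtColor(d['img'],cv2.COLOR_RGB2GRAY)[y-r:y+r+1,x-r:x+r+1]
    m=((g<thr) if inv else (g>thr)).astype(np.uint8)
    n,l,st,ce=cv2.connectedComponentsWithStats(m); i=max(range(1,n),key=lambda i:st[i,4])
    return ce[i]+[x-r,y-r],st[i,4]
def rel(pts,yaws=None):
    """world TCP points (and desk-aligned yaw of tool -z... angle of tool z, deg) -> rows"""
    s=ctrl.get_state();M=R.from_euler('xyz',s['tcp_rot'],degrees=True).as_matrix()
    a=np.degrees(np.arctan2(M[1,2],M[0,2]))
    print('t',round(s['time_s'],2),'tcp',s['eef_pos'].round(4),'z-ang',round(a,1),'w',round(s['gripper_width'],4),'F',s['force'].round(2))
    for i,p in enumerate(pts):
        d=M.T@(np.array(p)-s['eef_pos'])*1000
        y=0 if yaws is None else -np.radians((yaws-a+180)%360-180)
        print('  row',d.round(1).tolist(),round(y,3))
E
python3 - <<'E'
from h import *
t=shot('top');s=shot('side')
P=[]
for a,b in(((282,202),(295,204)),((334,192),(338,206))):
    A=cen(t,*a,110);B=cen(s,*b,130);p,e=meet(t,A[0],s,B[0]);P.append(p);print(A,B,p.round(4),round(e,4),'z=.1:',onz(t,*A[0],.1).round(4),onz(s,*B[0],.1).round(4))
v=P[0]-P[1];print('sep',np.linalg.norm(v),'yaw',np.degrees(np.arctan2(-v[0],v[1])))
print('cap',onz(t,210.9,257.4,.125).round(4),onz(s,226.5,227.2,.125).round(4))
rel([(.4,-.45,.25),(.53,-.2,.25),(.53,.1,.25),(.431,.29,.25)],-80)
E
```

```text
(array([281.67592593, 201.77777778]), np.int32(108)) (array([294.04411765, 203.17647059]), np.int32(68)) [0.5581 0.1336 0.1124] 0.0001 z=.1: [0.5588 0.1345 0.1   ] [0.5647 0.1362 0.1   ]
(array([334.34951456, 192.14563107]), np.int32(103)) (array([337.84507042, 205.54929577]), np.int32(71)) [0.5829 0.0087 0.1106] 0.0001 z=.1: [0.5838 0.0079 0.1   ] [0.5887 0.0099 0.1   ]
sep 0.12733903901272256 yaw 11.237356540004438
cap [0.4274 0.2924 0.125 ] [0.4306 0.2931 0.125 ]
t 0.4 tcp [ 0.2761 -0.5884  0.2444] z-ang -64.9 w 0.0871 F [-0.04 -0.35 -0.44]
  row [-171.0, -5.6, -72.7] 0.264
  row [-394.9, -5.6, -243.7] 0.264
  row [-522.3, -5.5, -515.3] 0.264
  row [-513.4, -5.5, -729.4] 0.264
```

drive_tool([
  [0,-35,-5,-15,0.05],
  [0,-70,-5,-30,0.1],
  [0,-105,-5,-45,0.15],
  [0,-140,-5,-60,0.2],
  [0,-171,-5,-73,0.25],
  [0,-205,-5,-98,0.25],
  [0,-235,-5,-121,0.25],
  [0,-267,-5,-146,0.25],
  [0,-299,-5,-170,0.25],
  [0,-331,-5,-195,0.25],
  [0,-363,-5,-219,0.25],
  [0,-395,-5,-244,0.25],
  [0,-412,-5,-278,0.25],
  [0,-428,-5,-312,0.25],
  [0,-444,-5,-346,0.25],
  [0,-460,-5,-380,0.25],
  [0,-476,-5,-414,0.25],
  [0,-492,-5,-448,0.25],
  [0,-508,-5,-482,0.25],
  [0,-522,-5,-515,0.25],
])

```text
time_s: 2.07
eef_pos: [0.5296, 0.1017, 0.2499]
tcp_rot: [-90.0, 0.0, -169.2]
force: [-0.2, 0.4, -0.2]
gripper_width: 0.0871
```

```bash
python3 - <<'E'
from h import *
rel([(.4290,.2925,.16),(.429,.2925,.094)],-79)
E
```

```text
t 2.07 tcp [0.5296 0.1017 0.2499] z-ang -79.2 w 0.0871 F [-0.23  0.43 -0.16]
  row [63.1, 89.8, -206.3] -0.003
  row [63.1, 155.8, -206.3] -0.003
```

drive_tool([
  [0,13,5,-41,0],
  [0,26,10,-80,0],
  [0,39,15,-120,0],
  [0,52,20,-160,0],
  [0,63,25,-206,0],
  [0,63,55,-206,0],
  [0,63,90,-206,0],
  [0,63,125,-206,0],
  [0,63,150,-206,0],
  [0,63,158,-206,0],
  [0,63,158,-206,0],
])

```text
time_s: 2.98
eef_pos: [0.4278, 0.2913, 0.09]
tcp_rot: [-90.0, -0.2, -169.2]
force: [-0.5, 0.1, 1.6]
gripper_width: 0.087
```

```bash
python3 - <<'E'
from h import *
rel([(.4290,.2925,.092)],-79)
t=shot('top');s=shot('side')
def c(d,p,w):
    u,v=map(int,proj(d,p)); h=w*9//10; return cv2.resize(d['img'][v-h:v+h,u-w:u+w,::-1],(400,360),interpolation=cv2.INTER_CUBIC)
cv2.imwrite('pics/c3.png',np.hstack([c(t,(.43,.29,.1),60),c(s,(.43,.29,.1),60)]))
E
```

```text
t 2.98 tcp [0.4278 0.2913 0.09  ] z-ang -79.2 w 0.087 F [-0.5   0.1   1.58]
  row [-1.4, -2.0, -0.9] -0.003
```

View pics/c3.png

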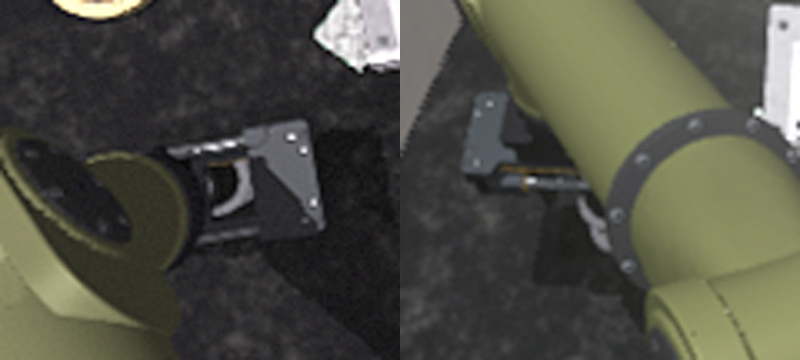

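The crop shows the open gripper straddling the gauge with its collar ring between the fingers (top crop around (240,190)); I'm closing gently.

drive_tool([
  [1,0,-1,0,0],
  [1,0,-1,0,0],
  [1,0,-1,0,0],
  [1,0,-1,0,0],
  [1,0,-1,0,0],
  [1,0,-1,0,0],
  [1,0,-1,0,0],
  [1,0,-1,0,0],
], squeeze=6)

```text
time_s: 3.75
eef_pos: [0.4299, 0.2928, 0.094]
tcp_rot: [-90.0, 0.1, -169.2]
force: [0.9, 0.7, -0.8]
gripper_width: 0.0416
```

drive_tool([
  [1,0,0,0,0],
  [1,0,0,0,0],
  [1,0,0,0,0],
])

```text
time_s: 4.0
eef_pos: [0.4299, 0.2929, 0.094]
tcp_rot: [-90.1, 0.1, -169.2]
force: [-0.7, 1.3, 0.1]
gripper_width: 0.0377
```

```bash
python3 - <<'E'
from h import *
for i in range(5):
    s=ctrl.get_state();print(round(s['time_s'],2),s['eef_pos'].round(4),s['force'].round(2),s['gripper_width'],s['joint_velocities'].round(1)[:4]); shot('top')
E
```

```text
4.0 [0.4299 0.2929 0.094 ] [-0.7   1.28  0.11] 0.03772199864526874 [ 0.  0. -0. -0.]
4.05 [0.4299 0.2929 0.094 ] [-0.17  0.11  0.63] 0.03748986355709501 [ 0.1 -0.1  0.   0. ]
4.1 [0.4299 0.2929 0.094 ] [ 0.63  1.46 -0.39] 0.03803437637953041 [-0.  -0.1  0.  -0.1]
4.15 [0.4299 0.2929 0.094 ] [0.86 1.75 1.06] 0.037970885958369664 [ 0.1 -0.   0.  -0.1]
4.2 [0.4298 0.2929 0.094 ] [-0.52  0.61 -0.21] 0.038031087594743274 [ 0.1  0.1  0.1 -0. ]
```

drive_tool([
  [1,3,0,0,0],
  [1,6,0,0,0],
  [1,10,-1,0,0],
  [1,14,-2,0,0],
  [1,18,-2,0,0],
  [1,22,-2,0,0],
  [1,26,-2,0,0],
  [1,30,-2,0,0],
  [1,34,-2,0,0],
  [1,38,-1,0,0],
  [1,41,0,0,0],
  [1,43,0,0,0],
  [1,43,0,0,0],
  [1,43,0,0,0],
], squeeze=6)

```text
time_s: 5.42
eef_pos: [0.3871, 0.2849, 0.094]
tcp_rot: [-90.1, 0.1, -169.2]
force: [-0.6, 1.4, 3.8]
gripper_width: 0.0381
```

drive_tool([
  [1,0,0,0,0],
  [1,0,0,0,0],
  [1,0,0,0,0],
  [1,0,-10,0,0],
  [1,0,-30,0,0],
  [1,0,-60,0,0],
  [1,0,-100,0,0],
  [1,0,-130,0,0],
  [1,0,-130,0,0],
  [1,0,-130,0,0],
], squeeze=45)

```text
time_s: 6.25
eef_pos: [0.3869, 0.2841, 0.2241]
tcp_rot: [-90.0, 0.1, -169.2]
force: [-0.3, -0.7, -8.6]
gripper_width: 0.0374
```

```bash
python3 - <<'E'
from h import *
p=ctrl.get_state()['eef_pos'];rel([],-79)
t=shot('top');s=shot('side')
def c(d,p,w):
    u,v=map(int,proj(d,p)); h=w*9//10; print(u,v);v=max(v,h);return cv2.resize(d['img'][v-h:v+h,u-w:u+w,::-1],(400,360),interpolation=cv2.INTER_CUBIC)
p=p-[0,0,.06]
cv2.imwrite('pics/c4.png',np.hstack([c(t,p,60),c(s,p,50)]))
E
```

```text
t 6.25 tcp [0.3869 0.2841 0.2241] z-ang -79.2 w 0.0374 F [-0.26 -0.7  -8.62]
209 277
221 235
```

View pics/c4.png

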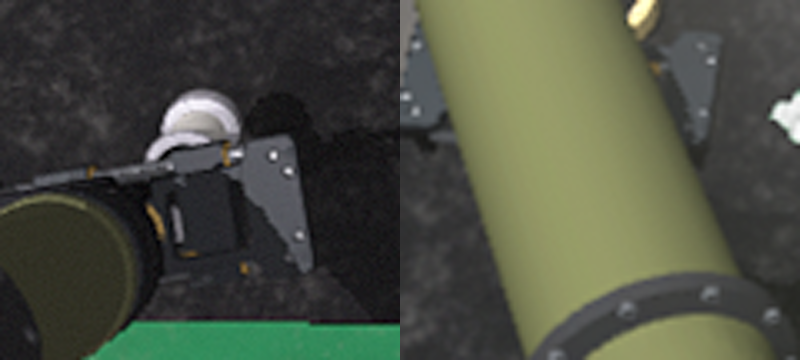

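```bash
python3 - <<'E'
from h import *
s=ctrl.get_state();g=s['eef_pos']-[0,0,.003]
t=shot('top');u=np.array([np.cos(np.radians(11)),np.sin(np.radians(11)),0]);z=np.array([0,0,1])
for th in(15,20,25,30,35):
    a=np.radians(th);ax=np.sin(a)*u-np.cos(a)*z;e=np.cos(a)*u+np.sin(a)*z
    print(th,[np.round(proj(t,g+h*ax+.025*e),1).tolist() for h in(.091,.075)])
E
```

```text
15 [[209.7, 255.8], [208.1, 258.4]]
20 [[208.7, 253.0], [207.2, 256.0]]
25 [[207.6, 250.3], [206.2, 253.9]]
30 [[206.5, 247.8], [205.2, 251.9]]
35 [[205.3, 245.6], [204.2, 250.2]]
```

```bash
cat >> h.py <<'E'
def avg(n=10):
    F=[]
    for i in range(n): shot('top'); s=ctrl.get_state(); F.append(s['force'])
    F=np.array(F);print('t',round(s['time_s'],2),'tcp',s['eef_pos'].round(4),'F',F.mean(0).round(2),'se',(F.std(0)/n**.5).round(2),'w',round(s['gripper_width'],4)); return F.mean(0)
U=np.array([np.cos(np.radians(11)),np.sin(np.radians(11)),0]);Z=np.array([0,0,1.]);N=-np.sin(np.radians(25))*U+np.cos(np.radians(25))*Z
BL=np.array([.5605,.1348,.104]);BR=np.array([.585,.0088,.104])
def T(B,out,h=.091): return B+(h+out)*N+.003*Z
E
python3 - <<'E'
from h import *
rel([(.40,.28,.26),T(BL,.05),T(BL,.025),T(BL,.0)],-79)
E
```

```text
t 6.4 tcp [0.3852 0.2831 0.2211] z-ang -79.2 w 0.0374 F [-0.63  0.29 -7.23]
  row [-13.8, -39.0, 5.9] -0.003
  row [-84.7, -13.9, 178.8] -0.003
  row [-95.3, 8.7, 178.7] -0.003
  row [-106.0, 31.3, 178.7] -0.003
```

drive_tool([
  [1,-12,-30,10,0],
  [1,-28,-45,40,0],
  [1,-44,-45,75,0],
  [1,-60,-45,110,0],
  [1,-75,-45,145,0],
  [1,-85,-40,179,0],
  [1,-85,-20,179,0],
  [1,-90,-3,179,0],
  [1,-93,4,179,0],
  [1,-93,4,179,0],
  [1,-93,4,179,0],
])

```text
time_s: 7.32
eef_pos: [0.5092, 0.1251, 0.2157]
tcp_rot: [-90.0, -0.4, -169.1]
force: [-0.3, 0.5, -5.8]
gripper_width: 0.037
```

```bash
python3 - <<'E'
from h import *
avg(12)
rel([T(BL,.02),T(BL,.01),T(BL,.005),T(BL,.0),T(BL,-.005)],-79)
t=shot('top');s=shot('side')
def c(d,p,w):
    u,v=map(int,proj(d,p)); h=w*9//10; print(u-w,v-h);return cv2.resize(d['img'][v-h:v+h,u-w:u+w,::-1],(400,360),interpolation=cv2.INTER_CUBIC)
cv2.imwrite('pics/c5.png',np.hstack([c(t,BL,50),c(s,BL,50)]))
E
```

```text
t 7.92 tcp [0.5101 0.1247 0.217 ] F [ 0.12 -0.17 -7.24] se [0.11 0.17 0.2 ] w 0.037
t 7.92 tcp [0.5101 0.1247 0.217 ] z-ang -79.2 w 0.037 F [ 0.53  0.05 -8.07]
  row [-4.5, 9.4, -0.3] -0.003
  row [-8.7, 18.4, -0.3] -0.003
  row [-10.9, 22.9, -0.4] -0.003
  row [-13.0, 27.5, -0.4] -0.003
  row [-15.1, 32.0, -0.4] -0.003
231 155
244 158
```

View pics/c5.png

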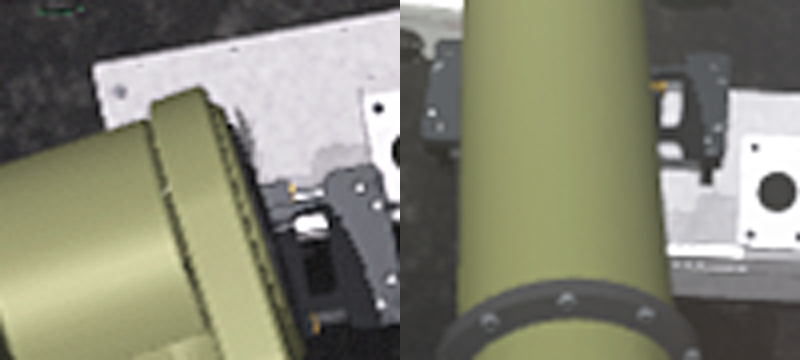

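The view of the left mount is blocked by the arm (only the gripper shows, near (330,240) in the top crop), so I approach along the normal and use force.

drive_tool([
  [1,-2,5,0,0],
  [1,-4,9,0,0],
  [1,-6,13,0,0],
  [1,-8,17,0,0],
  [1,-9,18,0,0],
  [1,-9,18,0,0],
])

```text
time_s: 8.52
eef_pos: [0.5186, 0.1263, 0.1982]
tcp_rot: [-89.9, -0.3, -169.2]
force: [-2.5, -1.3, -4.9]
gripper_width: 0.0376
```

```bash
python3 - <<'E'
from h import *
F=avg(10)-[.12,-.17,-7.24]; print('n-comp',F@N,'u',F@U,'z',F[2])
rel([T(BL,.01),T(BL,.005),T(BL,.0),T(BL,-.005)],-79)
E
```

```text
t 9.02 tcp [0.5187 0.1264 0.1989] F [-2.07 -0.64 -5.61] se [0.16 0.18 0.18] w 0.0369
n-comp 2.4240833153384966 u -2.242241140649249 z 1.629105788554944
t 9.02 tcp [0.5187 0.1264 0.1989] z-ang -79.2 w 0.0369 F [-1.66 -0.62 -4.76]
  row [0.1, 0.3, -0.3] -0.003
  row [-2.1, 4.9, -0.3] -0.003
  row [-4.2, 9.4, -0.3] -0.003
  row [-6.3, 13.9, -0.4] -0.003
```

drive_tool([
  [1,-1,2,0,0],
  [1,-2,4,0,0],
  [1,-2,5,0,0],
  [1,-2,5,0,0],
])

```text
time_s: 9.35
eef_pos: [0.521, 0.1268, 0.1938]
tcp_rot: [-89.9, -0.2, -169.2]
force: [-1.6, -0.8, -4.6]
gripper_width: 0.0373
```

```bash
python3 - <<'E'
from h import *
F=avg(10)-[.12,-.17,-7.24]; print('n-comp',F@N,'u',F@U,'z',F[2])
rel([T(BL,.005),T(BL,.0),T(BL,-.005)],-79)
E
```

```text
t 9.85 tcp [0.5208 0.1268 0.194 ] F [-1.62 -0.51 -4.47] se [0.16 0.12 0.09] w 0.0369
n-comp 3.2649371048593507 u -1.7786678588190574 z 2.773053064421653
t 9.85 tcp [0.5208 0.1268 0.194 ] z-ang -79.2 w 0.0369 F [-1.15 -0.61 -4.48]
  row [0.1, -0.0, -0.3] -0.003
  row [-2.0, 4.5, -0.3] -0.003
  row [-4.1, 9.0, -0.3] -0.003
```

drive_tool([
  [1,-1,1,0,0],
  [1,-1,2,0,0],
  [1,-1,3,0,0],
  [1,-2,4,0,0],
  [1,-2,4,0,0],
])

```text
time_s: 10.27
eef_pos: [0.5224, 0.1271, 0.1907]
tcp_rot: [-89.9, -0.3, -169.2]
force: [-5.8, -0.7, 1.5]
gripper_width: 0.0374
```

```bash
python3 - <<'E'
from h import *
F=avg(8)-[.12,-.17,-7.24]; print('n-comp',F@N,'u',F@U,'z',F[2])
rel([T(BL,.0),T(BL,-.005)],-79)
E
```

```text
t 10.67 tcp [0.5223 0.1271 0.1907] F [-5.71 -1.36  1.6 ] se [0.13 0.18 0.2 ] w 0.0373
n-comp 10.528573043089441 u -5.946880312489233 z 8.843919182083695
t 10.67 tcp [0.5223 0.1271 0.1907] z-ang -79.2 w 0.0373 F [-6.16 -0.81  0.85]
  row [-0.5, 1.2, -0.3] -0.003
  row [-2.6, 5.8, -0.3] -0.003
```

drive_tool([
  [1,-1,1,0,0],
  [1,-1,2,0,0],
  [1,-1,3,0,0],
  [1,-1,3,0,0],
  [1,-1,3,0,0],
], squeeze=25)

```text
time_s: 11.08
eef_pos: [0.5224, 0.1272, 0.1906]
tcp_rot: [-89.8, -0.4, -169.2]
force: [-12.5, -3.3, 12.7]
gripper_width: 0.0371
```

```bash
python3 - <<'E'
from h import *
F=avg(14)-[.12,-.17,-7.24]; print('n-comp',F@N,'u',F@U,'z',F[2])
print(ctrl.get_state()['ft_torque'])
E
```

```text
t 11.78 tcp [0.5224 0.1273 0.1906] F [-11.84  -2.98  14.1 ] se [0.13 0.12 0.13] w 0.0377
n-comp 24.53449263199599 u -12.280685389451767 z 21.344239778598766
[-0.68198047  2.54594557 -0.05785662]
```

drive_tool([
  [1,1,-2,0,0],
  [1,4,-9,0,0],
  [1,12,-25,0,0],
  [1,17,-36,5,0],
  [1,17,-36,40,0],
  [1,17,-36,75,0],
  [1,17,-36,105,0],
  [1,17,-36,128,0],
  [1,13,-27,128,0],
  [1,13,-27,128,0],
  [1,13,-27,128,0],
], squeeze=45)

```text
time_s: 12.7
eef_pos: [0.5335, -0.0008, 0.2175]
tcp_rot: [-89.9, -0.4, -169.2]
force: [-0.9, -0.1, -7.1]
gripper_width: 0.0373
```

```bash
python3 - <<'E'
from h import *
avg(12)
rel([T(BR,.02),T(BR,.01),T(BR,.005),T(BR,.0),T(BR,-.005)],-79)
E
```

```text
t 13.3 tcp [ 0.5339 -0.0007  0.2181] F [-0.15  0.25 -7.12] se [0.09 0.12 0.15] w 0.0371
t 13.3 tcp [ 0.5339 -0.0007  0.2181] z-ang -79.2 w 0.0371 F [-0.63  1.1  -7.01]
  row [-5.2, 10.5, 0.4] -0.003
  row [-9.5, 19.5, 0.3] -0.003
  row [-11.6, 24.0, 0.3] -0.003
  row [-13.7, 28.6, 0.3] -0.003
  row [-15.9, 33.1, 0.3] -0.003
```

Baseline −7.12 N. Same approach on the right mount: out ≈10 mm, then 5 mm.

drive_tool([
  [1,-3,5,0,0],
  [1,-5,10,0,0],
  [1,-8,15,0,0],
  [1,-9,18,0,0],
  [1,-9,19,0,0],
  [1,-9,19,0,0],
])

```text
time_s: 13.8
eef_pos: [0.5424, 0.0009, 0.1985]
tcp_rot: [-89.8, -0.4, -169.2]
force: [0.9, 0.3, -6.5]
gripper_width: 0.0372
```

```bash
python3 - <<'E'
from h import *
F=avg(10)-[-.15,.25,-7.12]; print('n-comp',F@N,'u',F@U,'z',F[2])
rel([T(BR,.005),T(BR,.0),T(BR,-.005)],-79)
E
```

```text
t 14.3 tcp [0.5425 0.0009 0.1991] F [-0.72  0.16 -6.69] se [0.17 0.16 0.14] w 0.037
n-comp 0.6316933082348385 u -0.5767418172114048 z 0.4280573217187795
t 14.3 tcp [0.5425 0.0009 0.1991] z-ang -79.2 w 0.037 F [-0.27  0.02 -7.43]
  row [-2.7, 5.1, 0.3] -0.003
  row [-4.8, 9.6, 0.3] -0.003
  row [-7.0, 14.1, 0.3] -0.003
```

drive_tool([
  [1,-1,2,0,0],
  [1,-2,4,0,0],
  [1,-2,5,0,0],
  [1,-2,5,0,0],
])

```text
time_s: 14.63
eef_pos: [0.5448, 0.0012, 0.194]
tcp_rot: [-89.8, -0.3, -169.2]
force: [-1.0, -0.3, -5.7]
gripper_width: 0.0372
```

```bash
python3 - <<'E'
from h import *
F=avg(10)-[-.15,.25,-7.12]; print('n-comp',F@N,'u',F@U,'z',F[2])
rel([T(BR,.0),T(BR,-.005)],-79)
E
```

```text
t 15.13 tcp [0.5446 0.0012 0.1943] F [-0.19 -0.25 -5.52] se [0.12 0.17 0.14] w 0.0372
n-comp 1.5106580203104811 u -0.13682529292426387 z 1.6030240207942912
t 15.13 tcp [0.5446 0.0012 0.1943] z-ang -79.2 w 0.0372 F [ 0.19 -0.44 -4.94]
  row [-2.7, 4.8, 0.2] -0.003
  row [-4.8, 9.3, 0.2] -0.003
```

drive_tool([
  [1,-1,1,0,0],
  [1,-2,2,0,0],
  [1,-2,3,0,0],
  [1,-2,4,0,0],
  [1,-2,4,0,0],
])

```text
time_s: 15.55
eef_pos: [0.5464, 0.0016, 0.1906]
tcp_rot: [-89.8, -0.4, -169.2]
force: [-2.2, 0.1, -2.3]
gripper_width: 0.0369
```

```bash
python3 - <<'E'
from h import *
F=avg(6)-[-.15,.25,-7.12]; print('n-comp',F@N,'u',F@U,'z',F[2])
rel([T(BR,.0),T(BR,-.005)],-79)
E
```

```text
t 15.85 tcp [0.5464 0.0016 0.1905] F [-3.09 -0.44 -1.7 ] se [0.18 0.14 0.34] w 0.0371
n-comp 6.183817349724531 u -3.017549720023334 z 5.415980975272851
t 15.85 tcp [0.5464 0.0016 0.1905] z-ang -79.2 w 0.0371 F [-3.82  0.04 -0.41]
  row [-0.8, 1.0, 0.2] -0.003
  row [-3.0, 5.5, 0.2] -0.003
```

drive_tool([
  [1,-1,1,0,0],
  [1,-1,2,0,0],
  [1,-1,3,0,0],
  [1,-1,3,0,0],
  [1,-1,3,0,0],
], squeeze=25)

```text
time_s: 16.27
eef_pos: [0.5465, 0.0016, 0.1903]
tcp_rot: [-89.7, -0.4, -169.2]
force: [-12.9, -0.7, 13.4]
gripper_width: 0.0374
```

```bash
python3 - <<'E'
from h import *
F=avg(14)-[-.15,.25,-7.12]; print('n-comp',F@N,'u',F@U,'z',F[2])
rel([T(BR,.0),T(BR,-.005)],-79)
E
```

```text
t 16.97 tcp [0.5465 0.0016 0.1903] F [-12.65  -1.07  14.54] se [0.14 0.14 0.1 ] w 0.0374
n-comp 24.92610223675738 u -12.524517956012417 z 21.66263217625129
t 16.97 tcp [0.5465 0.0016 0.1903] z-ang -79.2 w 0.0374 F [-13.14  -0.83  14.25]
  row [-0.7, 0.8, 0.2] -0.003
  row [-2.8, 5.4, 0.2] -0.003
```

Right is the weak one: pin force at the same heights was 0.6 and 1.5 N, against 2.4 and 3.3 N on the left. At foot contact this fits about 13 mm on the right and 4 mm on the left. Next the gauge goes to the tray.

drive_tool([
  [1,0,0,0,0],
  [1,2,-4,0,0],
  [1,8,-18,0,0],
  [1,15,-40,0,0],
  [1,17,-70,5,0],
  [1,17,-70,20,0],
  [1,17,-70,50,0],
  [1,17,-70,80,0],
], squeeze=45)

```text
time_s: 17.63
eef_pos: [0.5461, -0.0792, 0.261]
tcp_rot: [-89.7, -0.3, -169.0]
force: [0.8, 0.1, -6.7]
gripper_width: 0.0376
```

```bash
python3 - <<'E'
from h import *
rel([(.459,-.333,.20),(.459,-.333,.125)],-79); print(ctrl.get_state()['q'].round(0))
E
```

```text
t 17.63 tcp [ 0.5461 -0.0792  0.261 ] z-ang -79.0 w 0.0376 F [ 0.81  0.1  -6.72]
  row [133.7, 63.0, 232.1] 0.001
  row [133.3, 138.0, 231.7] 0.001
[ 28.   7. -24.  95.   4.  78. -76.]
```

drive_tool([
  [1,17,0,30,0],
  [1,36,0,62,0],
  [1,55,0,95,0],
  [1,74,0,128,0],
  [1,93,5,161,0],
  [1,112,15,195,0],
  [1,128,35,225,0],
  [1,133,63,232,0],
  [1,133,95,232,0],
  [1,133,120,232,0],
  [1,133,128,232,0],
  [1,133,128,232,0],
])

```text
time_s: 18.63
eef_pos: [0.4576, -0.3319, 0.1315]
tcp_rot: [-90.0, -0.6, -168.9]
force: [-0.6, 0.4, -8.1]
gripper_width: 0.037
```

```bash
python3 - <<'E'
from h import *
avg(4); rel([(.459,-.333,.11),(.459,-.333,.101)],-79)
t=shot('top')
p=(.5,-.29,.05);u,v=map(int,proj(t,p));print(u,v)
cv2.imwrite('pics/c6.png',cv2.resize(t['img'][v-54:v+54,u-60:u+60,::-1],(600,540),interpolation=cv2.INTER_CUBIC))
E
```

```text
t 18.83 tcp [ 0.4612 -0.334   0.1374] F [ 0.29 -0.26 -6.54] se [0.35 0.2  0.32] w 0.0374
t 18.83 tcp [ 0.4612 -0.334   0.1374] z-ang -78.9 w 0.0374 F [ 0.86 -0.3  -6.02]
  row [1.9, 27.4, -1.6] 0.001
  row [1.9, 36.4, -1.7] 0.001
448 227
```

View pics/c6.png

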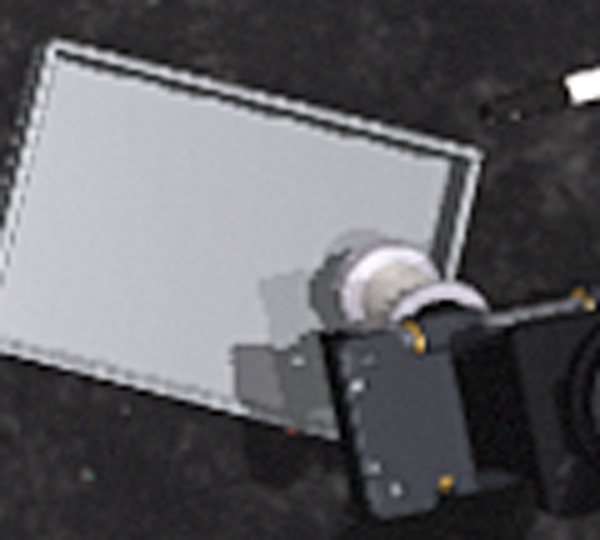

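The crop shows the tilted foot inside the tray at (390,285), clear of the right wall at (440,250); I'm shifting 6 mm left and lowering.

drive_tool([
  [1,1,6,-3,0],
  [1,2,14,-6,0],
  [1,2,22,-8,0],
  [1,2,28,-8,0],
  [1,2,32,-8,0],
  [1,2,34,-8,0],
  [1,2,34,-8,0],
])

```text
time_s: 19.47
eef_pos: [0.4577, -0.3263, 0.1029]
tcp_rot: [-89.6, -0.1, -168.9]
force: [0.4, 0.5, -5.5]
gripper_width: 0.0374
```

```bash
python3 - <<'E'
from h import *
avg(4); rel([(.459,-.333,.101)],-79)
E
```

```text
t 19.67 tcp [ 0.4576 -0.327   0.1036] F [-0.01  1.16 -5.09] se [0.05 0.07 0.1 ] w 0.0368
t 19.67 tcp [ 0.4576 -0.327   0.1036] z-ang -78.9 w 0.0368 F [-0.01  1.33 -5.19]
  row [-0.2, 2.7, 6.2] 0.001
```

drive_tool([
  [1,0,1,0,0],
  [1,0,2,0,0],
  [1,0,3,0,0],
  [1,0,4,0,0],
  [1,0,4,0,0],
])

```text
time_s: 20.08
eef_pos: [0.4583, -0.3271, 0.0999]
tcp_rot: [-89.5, -0.1, -168.9]
force: [1.3, 0.8, -3.5]
gripper_width: 0.0369
```

```bash
python3 - <<'E'
from h import *
avg(4)
E
```

```text
t 20.28 tcp [ 0.4582 -0.3271  0.1   ] F [ 2.06  0.73 -3.55] se [0.37 0.19 0.31] w 0.0371
```

drive_tool([
  [1,0,1,0,0],
  [1,0,1,0,0],
  [1,-4,1,0,0],
  [1,-8,0,0,0],
  [1,-12,0,0,0],
  [1,-16,0,0,0],
  [1,-20,0,0,0],
  [1,-24,0,0,0],
  [1,-28,1,0,0],
  [1,-32,1,0,0],
  [1,-36,2,0,0],
  [1,-39,2,0,0],
  [1,-41,2,0,0],
  [1,-41,2,0,0],
  [1,-41,2,0,0],
], squeeze=8)

```text
time_s: 21.53
eef_pos: [0.4986, -0.3194, 0.0976]
tcp_rot: [-89.4, -0.0, -168.9]
force: [-0.5, -1.5, -1.9]
gripper_width: 0.0378
```

```bash
python3 - <<'E'
from h import *
avg(4);print(ctrl.get_state()['ft_torque'])
t=shot('top')
p=(.5,-.29,.05);u,v=map(int,proj(t,p));print(u,v)
cv2.imwrite('pics/c7.png',cv2.resize(t['img'][v-54:v+54,u-60:u+60,::-1],(600,540),interpolation=cv2.INTER_CUBIC))
E
```

```text
t 21.73 tcp [ 0.4985 -0.3194  0.0977] F [ 0.38 -2.04 -2.37] se [0.19 0.31 0.12] w 0.0378
[-0.45613395 -0.14202611 -0.01823618]
448 227
```

View pics/c7.png

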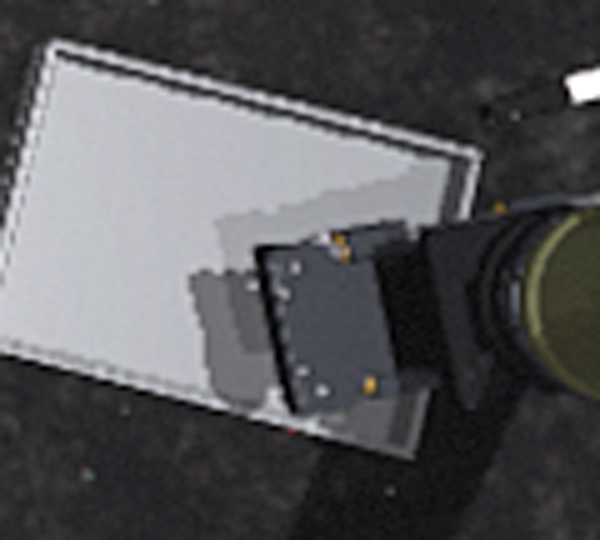

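The foot is now hidden under the gripper, which fits near-upright (gripper at (340,320)). I'm pressing lightly to seat it, then opening slowly.

drive_tool([
  [1,0,1,0,0],
  [1,0,2,0,0],
  [1,0,3,0,0],
  [1,0,3,0,0],
  [1,0,3,0,0],
], squeeze=4)

```text
time_s: 22.2
eef_pos: [0.4995, -0.3195, 0.0961]
tcp_rot: [-89.4, 0.1, -168.9]
force: [-0.1, -0.3, 5.5]
gripper_width: 0.0383
```

```bash
python3 - <<'E'
from h import *
avg(4)
E
```

```text
t 22.4 tcp [ 0.4995 -0.3195  0.0961] F [-0.03 -0.46  5.56] se [0.19 0.18 0.17] w 0.0385
```

drive_tool([
  [0.6,0,0,0,0],
  [0.4,0,0,0,0],
  [0.2,0,0,0,0],
  [0,0,0,0,0],
  [0,0,0,0,0],
  [0,0,0,0,0],
  [0,0,0,0,0],
  [0,0,-30,0,0],
  [0,0,-70,0,0],
  [0,0,-110,0,0],
  [0,0,-140,0,0],
  [0,0,-150,-40,0],
  [0,0,-150,-80,0],
  [0,0,-150,-120,0],
  [0,0,-150,-160,0],
  [0,0,-150,-200,0],
  [0,0,-150,-220,0],
  [0,0,-150,-220,0],
], squeeze=20)

```text
time_s: 23.9
eef_pos: [0.4564, -0.0963, 0.2442]
tcp_rot: [-89.4, 0.1, -168.5]
force: [0.5, -0.0, 0.2]
gripper_width: 0.0871
```

```bash
python3 - <<'E'
from h import *
t=shot('top')
p=(.5,-.29,.05);u,v=map(int,proj(t,p));print(u,v)
cv2.imwrite('pics/c8.png',cv2.resize(t['img'][v-90:v+63,u-150:u+54,::-1],(800,600),interpolation=cv2.INTER_CUBIC))
A=cen(t,334,192,110);print(A,onz(t,*A[0],.104).round(4))
C=BR+np.array([0,0,0])-.018*N
g=C+.010*Z
print('grasp',g); rel([g+.003*Z+[0,0,.06],g+.003*Z],-79)
E
```

```text
448 227
(array([334.32352941, 192.09803922]), np.int32(102)) [0.5836 0.0083 0.104 ]
grasp [0.59246736 0.01025151 0.09768646]
t 23.95 tcp [ 0.4568 -0.0995  0.2442] z-ang -78.7 w 0.0869 F [-0.92 -0.41  0.1 ]
  row [-154.5, 82.8, -82.0] 0.006
  row [-154.4, 142.8, -82.7] 0.006
```

View pics/c8.png

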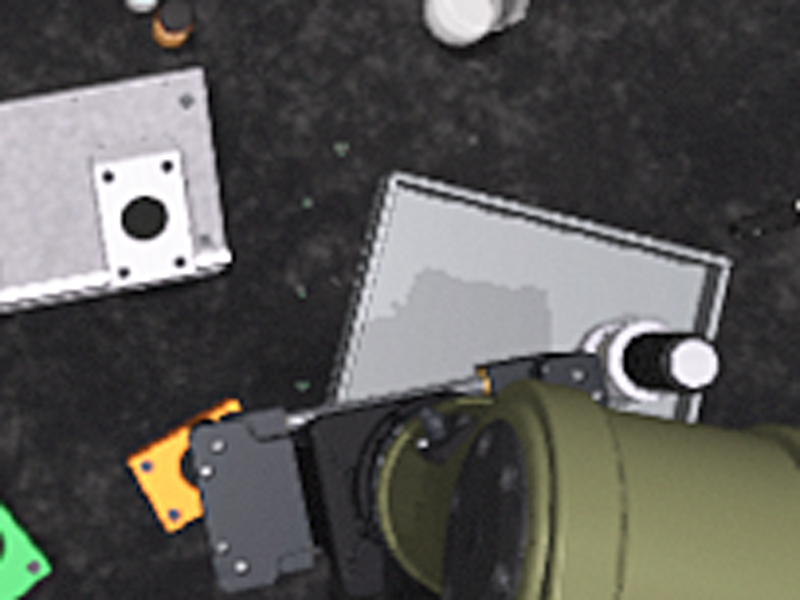

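The crop shows the gauge standing upright in the tray (cap (692,362), foot (620,355)) and the weak mount unmoved at (143,218). I'm going for the weak mount.

drive_tool([
  [0,-35,10,-20,0],
  [0,-70,20,-40,0],
  [0,-105,35,-60,0],
  [0,-140,50,-78,0],
  [0,-154,70,-82,0],
  [0,-154,95,-82,0],
  [0,-154,115,-82,0],
  [0,-154,130,-82,0],
  [0,-154,130,-82,0],
  [0,-154,130,-82,0],
])

```text
time_s: 24.78
eef_pos: [0.5919, 0.008, 0.1124]
tcp_rot: [-89.3, -0.0, -168.8]
force: [-0.5, 0.1, 0.7]
gripper_width: 0.0871
```

```bash
python3 - <<'E'
from h import *
avg(3)
g=BR-.018*N+.014*Z
rel([g],-79)
E
```

```text
t 24.93 tcp [0.5933 0.009  0.115 ] F [ 0.51 -0.21  0.04] se [0.12 0.37 0.25] w 0.0868
t 24.93 tcp [0.5933 0.009  0.115 ] z-ang -78.7 w 0.0868 F [ 0.73 -0.64 -0.5 ]
  row [0.7, 13.2, -1.5] 0.005
```

drive_tool([
  [0,0,5,-1,0],
  [0,0,9,-1,0],
  [0,0,12,-1,0],
  [0,0,12,-1,0],
  [0,0,12,-1,0],
  [1,0,12,-1,0],
  [1,0,12,-1,0],
  [1,0,12,-1,0],
  [1,0,12,-1,0],
  [1,0,12,-1,0],
  [1,0,12,-1,0],
  [1,0,12,-1,0],
  [1,0,12,-1,0],
], squeeze=20)

```text
time_s: 26.02
eef_pos: [0.5932, 0.0099, 0.103]
tcp_rot: [-89.3, 0.2, -168.7]
force: [0.1, 0.0, 0.1]
gripper_width: 0.0516
```

```bash
python3 - <<'E'
from h import *
avg(3)
E
```

```text
t 26.17 tcp [0.5932 0.0099 0.103 ] F [-0.11 -0.29  0.44] se [0.24 0.17 0.27] w 0.0518
```

drive_tool([
  [1,0,-8,0,0],
  [1,0,-30,0,0],
  [1,0,-65,0,0],
  [1,0,-100,0,0],
  [1,5,-110,10,-0.1],
  [1,10,-110,30,-0.22],
  [1,20,-110,55,-0.34],
  [1,35,-110,80,-0.46],
  [1,50,-110,105,-0.58],
  [1,65,-110,130,-0.7],
  [1,80,-110,155,-0.82],
  [1,95,-110,175,-0.94],
  [1,105,-110,190,-1.06],
  [1,110,-110,205,-1.155],
  [1,110,-110,205,-1.155],
  [1,110,-110,205,-1.155],
], squeeze=30)

```text
time_s: 27.5
eef_pos: [0.5241, -0.2121, 0.2149]
tcp_rot: [-89.5, -0.5, -102.8]
force: [0.6, 0.1, -2.1]
gripper_width: 0.0513
```

```bash
python3 - <<'E'
from h import *
avg(3); rel([(.5224,-.2184,.10),(.5224,-.2184,.06)],-12.5);print(ctrl.get_state()['q'].round(0))
t=shot('top')
p=(.5,-.27,.05);u,v=map(int,proj(t,p));print(u,v)
cv2.imwrite('pics/c9.png',cv2.resize(t['img'][v-54:v+54,u-72:u+72,::-1],(720,540),interpolation=cv2.INTER_CUBIC))
E
```

```text
t 27.65 tcp [ 0.5251 -0.2096  0.2151] F [ 0.38 -0.01 -3.16] se [0.11 0.14 0.29] w 0.0517
t 27.65 tcp [ 0.5251 -0.2096  0.2151] z-ang -12.5 w 0.0517 F [ 0.43 -0.27 -2.77]
  row [8.1, 115.2, -1.8] 0.0
  row [7.8, 155.2, -2.2] 0.0
[ 44.  11. -29.  97.   6.  73.   2.]
441 227
```

View pics/c9.png

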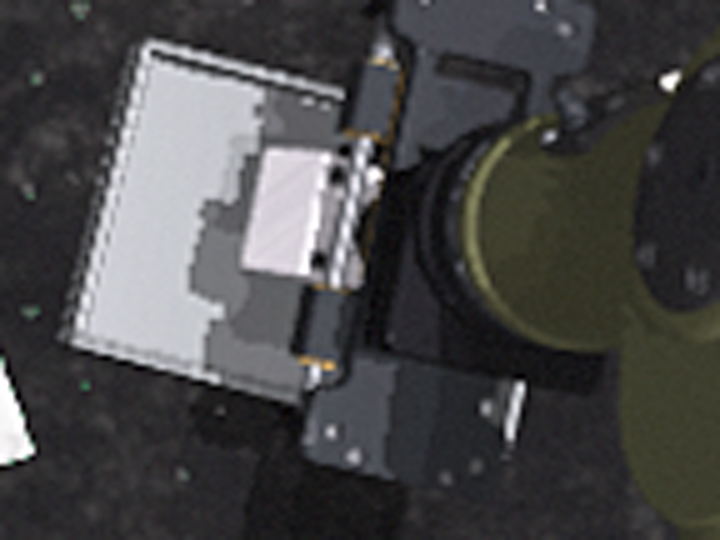

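The crop shows the mount held with its button side toward the gauge. The end face at (290,210) looks foreshortened to about 40° tilt, so it has dipped in the grip. I'll lower it low-edge first, a little nearer the gauge, find contact by force, then roll it flat.

drive_tool([
  [1,8,35,-1,0],
  [1,15,70,-2,0],
  [1,20,105,-2,0],
  [1,20,130,-2,0],
  [1,20,142,-2,0],
  [1,20,142,-2,0],
  [1,20,142,-2,0],
])

```text
time_s: 28.28
eef_pos: [0.5206, -0.2294, 0.0738]
tcp_rot: [-89.5, -0.5, -102.4]
force: [0.9, -0.3, -2.2]
gripper_width: 0.052
```

```bash
python3 - <<'E'
from h import *
avg(6); print(ctrl.get_state()['ft_torque'])
E
```

```text
t 28.58 tcp [ 0.5208 -0.2306  0.0749] F [-0.23 -0.31 -2.91] se [0.11 0.26 0.22] w 0.0519
[-0.00147151 -0.02429787  0.04350094]
```

drive_tool([
  [1,0,3,0,0],
  [1,0,6,0,0],
  [1,0,9,0,0],
  [1,0,12,0,0],
  [1,0,12,0,0],
  [1,0,12,0,0],
])

```text
time_s: 29.08
eef_pos: [0.5206, -0.2307, 0.0624]
tcp_rot: [-89.4, -0.6, -102.5]
force: [0.6, -0.1, -3.1]
gripper_width: 0.0518
```

```bash
python3 - <<'E'
from h import *
avg(5)
E
```

```text
t 29.33 tcp [ 0.5211 -0.2308  0.063 ] F [-0.16 -0.02 -2.96] se [0.19 0.15 0.07] w 0.052
```

drive_tool([
  [1,0,2,0,0],
  [1,0,4,0,0],
  [1,0,5,0,0],
  [1,0,5,0,0],
  [1,0,5,0,0],
])

```text
time_s: 29.75
eef_pos: [0.521, -0.2308, 0.0578]
tcp_rot: [-89.3, -0.6, -102.4]
force: [0.6, 0.3, -2.7]
gripper_width: 0.0521
```

```bash
python3 - <<'E'
from h import *
avg(5)
E
```

```text
t 30.0 tcp [ 0.5212 -0.2309  0.0581] F [-0.01  0.2  -2.89] se [0.24 0.25 0.16] w 0.0518
```

drive_tool([
  [1,0,2,0,0],
  [1,0,4,0,0],
  [1,0,5,0,0],
  [1,0,6,0,0],
  [1,0,6,0,0],
])

```text
time_s: 30.42
eef_pos: [0.5214, -0.2308, 0.053]
tcp_rot: [-89.3, -0.6, -102.4]
force: [-2.7, 2.2, 4.8]
gripper_width: 0.0519
```

```bash
python3 - <<'E'
from h import *
avg(5)
E
```

```text
t 30.67 tcp [ 0.5214 -0.2307  0.0529] F [-2.45  1.98  5.52] se [0.1  0.29 0.29] w 0.0517
```

drive_tool([
  [1,0,0,0,0],
  [1,0,0,0,0],
  [1,-2,2,0,0],
  [1,-4,3,0,0],
  [1,-6,5,0,0],
  [1,-8,7,0,0],
  [1,-10,9,0,0],
  [1,-12,11,0,0],
  [1,-14,14,0,0],
  [1,-16,16,0,0],
  [1,-16,17,0,0],
  [1,-16,17,0,0],
  [1,-16,17,0,0],
], squeeze=10)

```text
time_s: 31.75
eef_pos: [0.5251, -0.2165, 0.0372]
tcp_rot: [-89.3, -0.7, -102.5]
force: [-5.2, -1.4, 9.1]
gripper_width: 0.0517
```

```bash
python3 - <<'E'
from h import *
avg(5); print(ctrl.get_state()['ft_torque'])
E
```

```text
t 32.0 tcp [ 0.5251 -0.2165  0.0372] F [-4.33 -1.9   9.83] se [0.08 0.21 0.16] w 0.0521
[-0.37898649  1.10017136  0.08342806]
```

drive_tool([
  [1,0,0,0,0],
  [1,0,1,0,0],
  [1,0,1,0,0],
  [1,0,1,0,0],
  [1,0,1,0,0],
], squeeze=5)

```text
time_s: 32.42
eef_pos: [0.5255, -0.2164, 0.0366]
tcp_rot: [-89.3, -0.7, -102.5]
force: [-1.3, 0.2, 5.6]
gripper_width: 0.0521
```

drive_tool([
  [0.35,0,0,0,0],
  [0.2,0,0,0,0],
  [0.1,0,0,0,0],
  [0.1,0,0,0,0],
  [0.1,0,0,0,0],
  [0.1,0,0,0,0],
  [0.1,0,-10,0,0],
  [0.1,0,-40,0,0],
  [0.1,0,-80,0,0],
  [0.1,0,-120,0,0],
  [0.1,0,-160,0,0],
  [0.1,-30,-180,0,0],
  [0.1,-70,-190,0,0],
  [0.1,-110,-190,0,0],
  [0.1,-150,-190,0,0],
  [0.1,-190,-190,0,0],
  [0.1,-230,-190,0,0],
  [0.1,-230,-190,0,0],
], squeeze=20)

```text
time_s: 33.92
eef_pos: [0.5736, 0.0225, 0.2252]
tcp_rot: [-89.2, -0.3, -101.7]
force: [-0.6, 1.4, 0.4]
gripper_width: 0.0784
```

```bash
python3 - <<'E'
from h import *
rel([],0)
t=shot('top');s=shot('side')
p=(.5,-.2,.05);a=[]
for d,w in((t,80),(s,80)):
    u,v=map(int,proj(d,p));h=w*9//10;print(u-w,v-h);a.append(cv2.resize(d['img'][v-h:v+h,u-w:u+w,::-1],(400,360),interpolation=cv2.INTER_CUBIC))
cv2.imwrite('pics/c10.png',np.hstack(a))
A=cen(t,282,202,110);print('good mount button',A)
E
```

```text
t 33.92 tcp [0.5736 0.0225 0.2252] z-ang -11.7 w 0.0784 F [-0.59  1.4   0.4 ]
333 155
321 183
good mount button (array([281.66346154, 201.81730769]), np.int32(104))
```

View pics/c10.png

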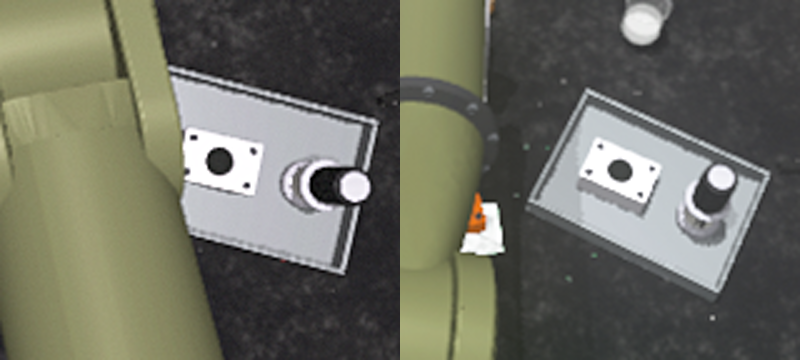

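Both views show the mount lying button-up in the tray (top crop (219,161)) and the gauge upright beside it (cap (352,186)). The left mount's button is unmoved at (281.7,201.8). I'll do one numeric flatness check, then hand in.

```bash
python3 - <<'E'
from h import *
t=shot('top');s=shot('side');Q=[]
for d,x,y in((t,421,219),(s,408,250)):
    g=cv2.cvtColor(d['img'],cv2.COLOR_RGB2GRAY); m=(g>232).astype(np.uint8); m[:y-25]=0;m[y+25:]=0;m[:,:x-28]=0;m[:,x+24:]=0
    c=max(cv2.findContours(m,cv2.RETR_EXTERNAL,cv2.CHAIN_APPROX_NONE)[0],key=cv2.contourArea)
    b=cv2.boxPoints(cv2.minAreaRect(c)); b=b[np.argsort(np.arctan2(*(b-b.mean(0)).T[::-1]))]; Q.append(b)
    w=np.array([onz(d,*p,.041) for p in b]); print('sides mm',[round(1000*np.linalg.norm(w[i]-w[i-1]),1) for i in range(4)],w.mean(0).round(3))
P=np.array([meet(t,a,s,b)[0] for a,b in zip(*Q)]);print(P.round(3))
E
```

```text
sides mm [np.float64(53.2), np.float64(69.7), np.float64(53.3), np.float64(69.4)] [ 0.521 -0.227  0.041]
sides mm [np.float64(54.1), np.float64(82.7), np.float64(53.4), np.float64(81.3)] [ 0.526 -0.219  0.041]
[[ 0.551 -0.187  0.068]
 [ 0.539 -0.264  0.05 ]
 [ 0.488 -0.252  0.049]
 [ 0.501 -0.176  0.063]]
```

The top-view length of 69.7 mm is cut short because the arm covers that end. I'm moving the arm clear for a proper check.

drive_tool([
  [0.1,-35,-10,0,0],
  [0.1,-70,-20,0,0],
  [0.1,-105,-30,0,0],
  [0.1,-140,-40,0,0],
  [0.1,-175,-40,0,0],
  [0.1,-200,-40,0,0],
  [0.1,-200,-40,0,0],
  [0.1,-200,-40,0,0],
  [0.1,-200,-40,0,0],
])

```text
time_s: 34.87
eef_pos: [0.6168, 0.2026, 0.2609]
tcp_rot: [-89.3, -0.9, -102.7]
force: [0.6, -0.3, 0.4]
gripper_width: 0.0789
```

```bash
python3 - <<'E'
from h import *
rel([],0)
t=shot('top');s=shot('side');Q=[]
for d,x,y in((t,421,219),(s,408,250)):
    g=cv2.cvtColor(d['img'],cv2.COLOR_RGB2GRAY); m=(g>225).astype(np.uint8); m[:y-25]=0;m[y+25:]=0;m[:,:x-28]=0;m[:,x+24:]=0
    c=max(cv2.findContours(m,cv2.RETR_EXTERNAL,cv2.CHAIN_APPROX_NONE)[0],key=cv2.contourArea)
    b=cv2.boxPoints(cv2.minAreaRect(c)); b=b[np.argsort(np.arctan2(*(b-b.mean(0)).T[::-1]))]; Q.append(b);print(b.round(1).tolist())
    w=np.array([onz(d,*p,.041) for p in b]); print('sides mm',[round(1000*np.linalg.norm(w[i]-w[i-1]),1) for i in range(4)],w.mean(0).round(3))
P=np.array([meet(t,a,s,b)[0] for a,b in zip(*Q)]);print(P.round(3)); n=np.linalg.svd(P-P.mean(0))[2][2];print('tilt',np.degrees(np.arccos(abs(n[2]))))
E
```

```text
t 34.87 tcp [0.6168 0.2026 0.2609] z-ang -12.7 w 0.0789 F [ 0.64 -0.3   0.4 ]
[[393.0, 194.0], [438.0, 194.0], [438.0, 243.0], [393.0, 243.0]]
sides mm [np.float64(126.2), np.float64(117.7), np.float64(126.6), np.float64(116.6)] [ 0.524 -0.207  0.041]
[[398.8999938964844, 236.6999969482422], [425.6000061035156, 248.60000610351562], [418.6000061035156, 264.3999938964844], [391.8999938964844, 252.5]]
sides mm [np.float64(56.1), np.float64(84.2), np.float64(55.4), np.float64(82.7)] [ 0.527 -0.219  0.041]
[[ 0.596 -0.177 -0.036]
 [ 0.588 -0.283 -0.034]
 [ 0.465 -0.246  0.097]
 [ 0.47  -0.152  0.106]]
tilt 47.04260120339171
```

```bash
python3 - <<'E'
from h import *
t=shot('top');s=shot('side');Q=[]
for d,x,y,th in((t,421,219,243),(s,408,250,228)):
    g=cv2.cvtColor(d['img'],cv2.COLOR_RGB2GRAY); print(g[y-14:y+15:4,x-20:x+21:4][3]); m=(g>th).astype(np.uint8); m[:y-22]=0;m[y+22:]=0;m[:,:x-28]=0;m[:,x+24:]=0
    m=cv2.morphologyEx(m,cv2.MORPH_OPEN,np.ones((3,3),np.uint8))
    c=max(cv2.findContours(m,cv2.RETR_EXTERNAL,cv2.CHAIN_APPROX_NONE)[0],key=cv2.contourArea)
    b=cv2.boxPoints(cv2.minAreaRect(c)); b=b[np.argsort(np.arctan2(*(b-b.mean(0)).T[::-1]))]; Q.append(b);print(b.round(1).tolist())
    w=np.array([onz(d,*p,.041) for p in b]); print('sides mm',[round(1000*np.linalg.norm(w[i]-w[i-1]),1) for i in range(4)],w.mean(0).round(3))
P=np.array([meet(t,a,s,b)[0] for a,b in zip(*Q)]);print(P.round(3)); n=np.linalg.svd(P-P.mean(0))[2][2];print('tilt',np.degrees(np.arccos(abs(n[2]))))
E
```

```text
[228 255 255 255  50  61  99 255 255 255 222]
[[407.6000061035156, 205.1999969482422], [438.6000061035156, 212.39999389648438], [433.8999938964844, 232.6999969482422], [402.8999938964844, 225.60000610351562]]
sides mm [np.float64(54.2), np.float64(82.8), np.float64(54.2), np.float64(82.4)] [ 0.522 -0.221  0.041]
[213 211 255 255 244  77 141 255 255 232 208]
[[399.0, 236.8000030517578], [425.20001220703125, 248.39999389648438], [418.20001220703125, 264.20001220703125], [392.0, 252.5]]
sides mm [np.float64(56.1), np.float64(82.7), np.float64(55.4), np.float64(81.3)] [ 0.527 -0.218  0.041]
[[ 0.557 -0.183  0.053]
 [ 0.539 -0.263  0.052]
 [ 0.487 -0.252  0.049]
 [ 0.505 -0.172  0.048]]
tilt 4.60051486347313
```

```bash
python3 -c "
from station import ctrl
print(ctrl.hand_in(), ctrl.get_state()['time_s'])"
```

```text
the job is handed in; nothing more can be done
the job is handed in; nothing more can be done
```

The right mount is the weak one. It is now in the tray next to the gauge, and I handed the job in at about 35 s of the 64 allowed (no verdict is reported).

**Testing:** I tilted the gauge in the grip by rolling it over its foot edge on the bench. I then pressed it square onto the left mount and then the right, at about 25 N with the foot seated, and held each for about a second. The arm hid the pointer from both cameras, so I judged pin depth from the pin's force. At the same two heights it was 2.4 and 3.3 N on the left against 0.6 and 1.5 N on the right. That fits about 4 mm sunk on the left (good) and 13 mm on the right (weak).

**Packing:** I set the gauge down in the tray on its foot, then rolled the right mount flat, button up, beside it.

**Last checks:**
- **Gauge:** it looks upright on its foot in both camera views; I did not measure its lean.
- **Weak mount:** it lies button up inside the tray, measuring about 83 x 54 mm against 80 x 52. Its two ends are level within about 1 mm. The two-camera fit gave a 4.6° tilt, under the 7° limit. That is mostly sideways and close to the measuring noise.
- **Left mount:** its button is unmoved in the picture, to within 0.1 pixel.
- **Disagreement:** my two-camera heights read about 7 to 11 mm too high (125 mm gauge cap seen at 132 mm). I corrected the button heights by hand, and contact came within 1.5 mm of the corrected value.
- **Failed attempts:** two earlier flatness measurements of the mount were spoiled, one by the arm covering it and one by a threshold that picked up the tray. The figures above are from the third try.
- **Not re-measured:** I did not check the beaker or the tape roll at the end; no move went near them.

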